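# Lock the fixture carriage with the cam

## Task

Close the small holding fixture: slide its carriage along the rails, without lifting it, until it touches the rubber stop, then swing the cam lever round so that the hook catches the carriage's pin and draws carriage and stop tight together. How far the lever must go differs from time to time: stop when it has clearly gone stiff, neither leaving it slack nor wrenching it on, and leave it locked there. Do not disturb the hex key, loupe and gauge block beside the fixture.

Things in the scene. Friction and masses are not known exactly. Their poses are not given: they have to be found in the camera images.
- fixture: Fixture screwed to the table: aluminium base plate, x=-110 to +95, y=+-52 mm, top 10 mm above the table. Origin at table height under the slide-way; +x runs along it towards the head block, z up. Head block (x=22 to 75, y=+-30, top at 46 mm) carries the cam. Rails along x, x=-107 to +15, top at 25 mm, outer faces y=+-42; their lips hold the carriage down.
- stop_mean (a point): Mean place of the face centre of the rubber stop (disc 18 mm across) that sticks out of the head block towards -x: fixture x=14.75, y=0, 36 mm above the table. The stop itself is screwed in or out by up to 3.25 mm from this point, differently each time and not measured. It is springy, about 12 N per mm.
- carriage: Dark steel sliding block 60 (x) x 46 (y) mm, 18 to 46 mm above the table, on a 58 mm wide foot; 0.25 to 0.5 kg (2 to 7 N slides it), loose between the rails, 1 mm play each side. Origin: centre of the underside, x towards the head block. Flat end faces at x=+-30; push the rear one, above the rails. It meets the stop with its origin at fixture x=-18.5 to -12. A shaft sample lies across its top (to 63 mm).
- catch_pin (a point): Top centre of the upright catch pin on the carriage: 10 mm diameter, 46 to 60 mm above the table, at carriage x=+22, y=0.
- cam_lever (a joint): Lever and hook angle, rad: 0 open, limit 2.3, grows counter-clockwise from above; starts 0 to 0.25. Lever points from the pivot at (joint - 1.0) from fixture +x. The hook's tip passes the pin at 0.5, then draws 6.5 mm per rad, ever stiffer; friction holds it. About 1 N turns it at the post when free; 6 to 12 N square to the lever makes it tight, over about 15 N overstrains it. Tight lies between 0.8 and 2.2.
- cam_pivot (a point): Point on the upright cam axis, on the fixture at x=41.5, y=0 mm, 53 mm above the table.
- lever_post (a point): Top centre of the upright black post (12 mm diameter, from 57 to 88 mm above the table) at the lever's end, 72 mm from the cam axis. Push it sideways.
- cam_hook: Flat steel hook turning with the lever, 49 to 57 mm above the table, reaching 53 mm from the cam axis. Origin on the cam axis, 46 mm above the table; axes turn with the lever.
- hex_key: Bystander: L-shaped hex key, 24 x 67 x 5 mm, lying left of the fixture. Origin under its middle.
- loupe: Bystander: black loupe, 37 mm diameter, 30 mm high, right of the fixture's open end. Origin under its middle.
- gauge_block: Bystander: steel gauge block 35 x 15 x 20 mm, left of the head block. Origin under its middle.
There are look-alikes about, which are no part of the job. Leave any red look-alike of the carriage alone.

How it is judged (in metres and radians):
On the way:
1. the carriage is at the stop while the hook is still open (x of carriage in the frame of fixture above -0.0205 m and value of joint cam_lever below 0.5 rad), for 0.1 s.
At the end, for the whole second after the job is handed in: The hook has caught the pin and holds the carriage against the stop with a pull of 5 to 40 N, lever past 0.7 rad, carriage origin beyond -19.5 mm in the fixture, level within 0.08 rad and at rest (under 10 mm/s) (contact force between carriage and cam_hook between 5 and 40 N and value of joint cam_lever above 0.7 rad and x of carriage in the frame of fixture above -0.0195 m and angle between carriage's own z axis and vertical below 0.08 rad and linear speed of carriage below 0.01 m/s); the robot touches nothing.
It fails at once if the cam is overstrained: the hook pulls the carriage with more than 40 N (contact force between carriage and cam_hook above 40 N).
It fails at once if the hex key, loupe or gauge block is moved by more than 25 mm (distance of any of hex_key, loupe, gauge_block from where it was at the start of the episode above 0.025 m).
It also fails if it takes over 67 s, if anything falls off the work surface, if the arm or the gripper's body presses on something with over 40 N, if the wrist force passes 120 N, or if a joint passes its speed limit or range.

## Robot

A 6-joint arm with a two-finger parallel gripper is mounted at the origin on a cart in front of the work surface, level with it; the furniture and walls round the work are solid. World frame = base frame: x ahead of the robot, y to its left, z up, the work surface at z = 0. Lengths are in m, angles in degrees, forces in N, time in s.
With the tool pointing down it reaches from about 0.25 to 0.725 m from the base axis. Payload 9.7 kg.
Tool frame: the origin (TCP) lies between the finger pads; the fingertips stand 11 mm ahead of it and the grasp point (between the pads) lies 8 mm behind it; z points along the fingers, x is the direction in which the jaws open and shut, and the axes are right-handed (so a half turn about z gives the same grasp; the last joint's range is limited). The gripper opens to 85 mm and grips with 20 to 120 N. Pads are 22 mm wide; open, the fingers measure 114 mm over their backs; the gripper's body (76 mm by 85 mm) begins 54 mm behind the grasp point. The pads swing forward as they close: fully open they stand 13 mm farther back than shut.
Start: joints at [-76.891, 4.979, 10.078, 95.1, 0, 90], TCP at [0.125, -0.536, 0.242] pointing down, gripper open.
Joint ranges: [-179.16, 179.16], [-48.56, 103.87], [-65.8, 70.77], [-126.05, 130.52], [-82.76, 87.17], [-180, 180]. Speed limits (degrees/s): [127.2, 127.2, 147.25, 180, 180, 180].

## Interface

Orientations are given as [roll, pitch, yaw] about the fixed x, y, z axes, in that order (R = Rz(yaw) Ry(pitch) Rx(roll)).
In Python, from workcell import get_obs, camera, job_done gives the robot as it stands.
- The arm moves only by the tool arm_command, never from a script. Its argument "increments" is a list of rows, each a list of 2 entries, a list of its own where there are three numbers: the shift along the tool's x, y, z in units of 25 mm (1.0 is 25 mm), then the turn about the tool's z in units of 6 degrees (1.0 is 6 degrees). In form: [[[dx, dy, dz], roll], ...]. A call has 1 to 5 rows; each row is the pose to reach, as a shift and turn from the pose measured when the call began, along the tool's axes at that moment; what a row does not reach only later rows make up. A row lasts 1/10 s, in which the tool goes at most 50 mm and 8.59 degrees, less where a joint would pass 70% of its speed; a pose out of reach is approached as far as the arm can. A call with a gripper value outside its range is refused whole. "claw" is the closure, from -1 (fully open) to 1 (shut), so that 0 is half open, set as the call begins (left out, the last holds). The fingers move at their own pace and stop on an object; "force" is the grip in N (left out, the last holds). Time passes only in rows, so rows that repeat a pose let the fingers close. It gives the time, the measured TCP pose, the force and the opening at its end, in the units of the state.
- get_obs(): the state, without advancing time (a new reading comes with each control period).
- camera(name): name is "side" or "top" or "wrist"; returns a dict with "frame" (400x640x3 uint8, red, green, blue), "range_z" (400x640 float32, m along the optical axis (not along the pixel's ray), 0 where there is no reading), "K" (3x3 intrinsics, pixels), "R" (3x3) and "t" (3): a world point X has camera coordinates R X + t; the wrist camera has in their place "hand_eye" (4x4, takes a point from camera to tool coordinates, whose origin is the TCP and whose axes are the tool frame's). Camera axes: x right, y down, z forward; pixel columns grow to the right and rows downward; lengths in m; the calibration is good to about 2 mm. A picture is of the moment at which its call begins: read the wrist's pose just before it.
- job_done(): hands the job in, once; it reports no verdict.
The state is a dict: "time": time; "q": joint angles; "qd": joint speeds; "joint_efforts": joint torques, N m; "ee_pos": TCP position; "tcp_rot": TCP orientation; "wrist_force": force on the tool from outside, world axes, zero at the start; "torque": the same for the moment, N m; "opening": finger opening in m.
Only numpy, scipy, OpenCV 4.12 (cv2) and the standard library are available. Lean on these libraries where they do the work, as an engineer would, in place of code of your own. Each camera call takes 0.05 s, during which the arm holds its last target.

## Working session

There is one attempt and no reset: what is moved stays moved. The work goes in short steps, Python scripts to look and compute and a tool call to move; the robot and the scene stay as the last step left them, time stands still between calls to the robot, and variables do not carry over. Pictures are saved under pics/ and viewed, and the job is handed in when it is done.

Besides the shell and the picture viewer there is one more tool, called after "Request:" as a command line: name --argument value ..., lists and objects as JSON in quotes. arm_command: Moves the arm, as the interface text tells. Its arguments: {"type":"object","properties":{"increments":{"type":"array"},"claw":{"type":"number"},"force":{"type":"number"}},"required":["increments"]}

```bash
mkdir -p pics; ls
python3 - <<'E'
from workcell import get_obs,camera
import cv2,numpy as np
o=get_obs();print(o)
for n in("top","side"):
    c=camera(n);cv2.imwrite(f"pics/{n}0.png",c["frame"][:,:,::-1]);np.savez(f"{n}0.npz",**c);print(c["K"],c["R"],c["t"])
E
```

```text
pics
{'time': 0.0, 'q': array([-7.68894368e+01,  5.01268028e+00,  1.00315803e+01,  9.51004578e+01,
        4.16173286e-04,  9.00023173e+01]), 'qd': array([ 0.01073532,  0.01949552, -0.08056966, -0.03634791,  0.10781686,
        0.00511874]), 'joint_efforts': array([ 9.82831298e-04, -5.20386314e+01,  4.64804113e+01,  1.60882669e-02,
        1.34305305e-04,  1.10084767e-05]), 'ee_pos': array([ 0.12470538, -0.53543349,  0.24154217]), 'tcp_rot': array([-1.79999587e+02,  8.15578410e-02, -7.68917542e+01]), 'wrist_force': array([ 0.82536513, -0.6607031 ,  0.37230352]), 'torque': array([-0.03876555, -0.0390697 , -0.02364839]), 'opening': 0.08539654037189044}
[[480.44378541   0.         329.46415613]
 [  0.         480.44378541 198.86628691]
 [  0.           0.           1.        ]] [[-0.0015193  -0.99991397 -0.01302853]
 [-0.99345721  0.00299703 -0.11416562]
 [ 0.11419485  0.01276984 -0.9933763 ]] [-0.18964919  0.55462243  0.90946009]
[[407.81739003   0.         315.671373  ]
 [  0.         407.81739003 188.02193644]
 [  0.           0.           1.        ]] [[-0.84972574 -0.52722325 -0.00135   ]
 [-0.32426442  0.52463256 -0.78715517]
 [ 0.41571476 -0.66842825 -0.61675353]] [0.38236069 0.37452625 0.52957444]
```

View pics/top0.png

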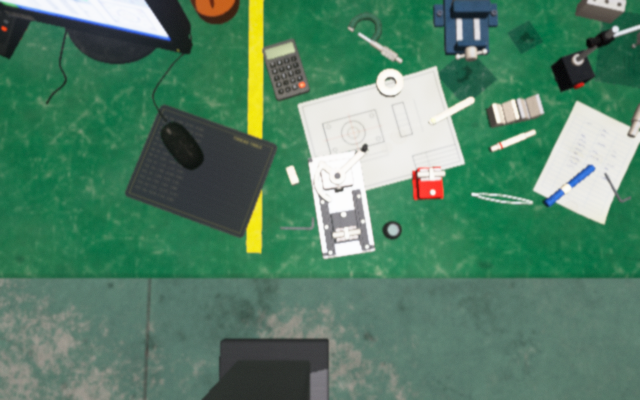

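View pics/side0.png

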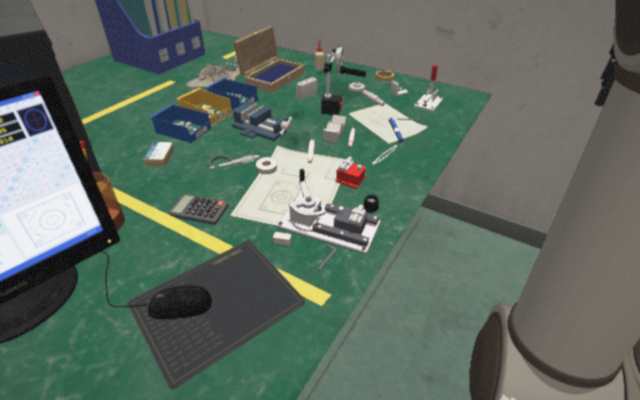

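The white fixture is at about top (342,205), head end up (world +x). The loupe is at (392,230), the red look-alike at (429,183), the gauge block at (292,175) and the hex key at (297,228). I'll zoom in to confirm.

```bash
cat > h.py <<'E'
import numpy as np,cv2
def proj(c,X):
    p=(c["R"]@np.atleast_2d(X).T).T+c["t"]; q=p@c["K"].T; return q[:,:2]/q[:,2:]
def unproj_h(c,uv,h):
    uv=np.atleast_2d(uv); d=np.c_[uv,np.ones(len(uv))]@np.linalg.inv(c["K"]).T
    d=d@c["R"]; C=-c["R"].T@c["t"]; s=(h-C[2])/d[:,2:]; return C+s*d
def cloud(c):
    z=c["range_z"]; v,u=np.indices(z.shape); P=np.stack([u*z,v*z,z],-1)@np.linalg.inv(c["K"]).T
    return (P-c["t"])@c["R"]
def crop(c,x0,x1,y0,y1,k,fn):
    im=c["frame"][y0:y1,x0:x1,::-1]; cv2.imwrite(fn,cv2.resize(im,None,fx=k,fy=k,interpolation=cv2.INTER_CUBIC))
E
python3 - <<'E'
from h import *
c=np.load("top0.npz"); crop(c,280,410,140,265,5,"pics/topc.png")
P=cloud(c)
for u,v in [(342,220),(345,233),(364,148),(335,170),(350,200),(392,230),(292,175),(320,250),(300,250)]: print(u,v,P[v,u].round(4))
c=np.load("side0.npz"); crop(c,260,400,160,260,5,"pics/sidec.png")
E
```

```text
342 220 [ 0.5114 -0.215   0.0499]
345 233 [ 0.486  -0.2203  0.0643]
364 148 [ 0.6421 -0.2558  0.0895]
335 170 [ 0.6068 -0.2019  0.0568]
350 200 [ 0.5541 -0.2316  0.0108]
392 230 [ 0.4937 -0.3135  0.0184]
292 175 [ 0.6028 -0.1166  0.024 ]
320 250 [ 0.455  -0.1716  0.0038]
300 250 [ 0.455  -0.1317  0.0029]
```

View pics/topc.png

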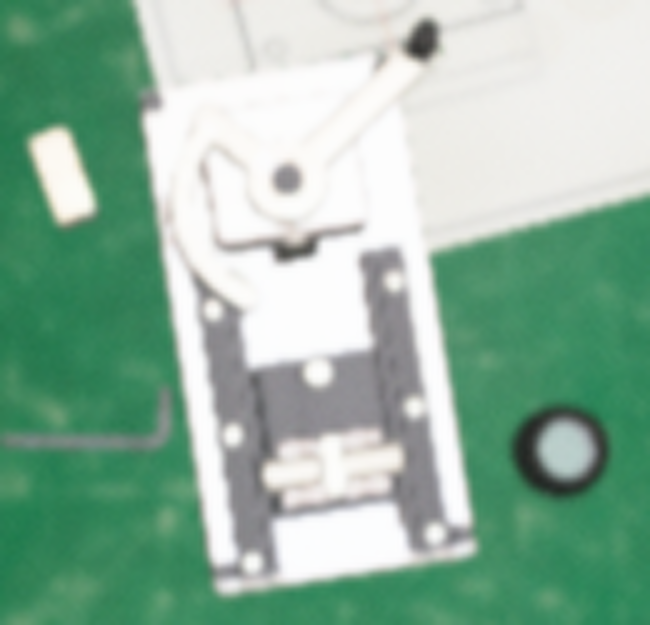

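View pics/sidec.png

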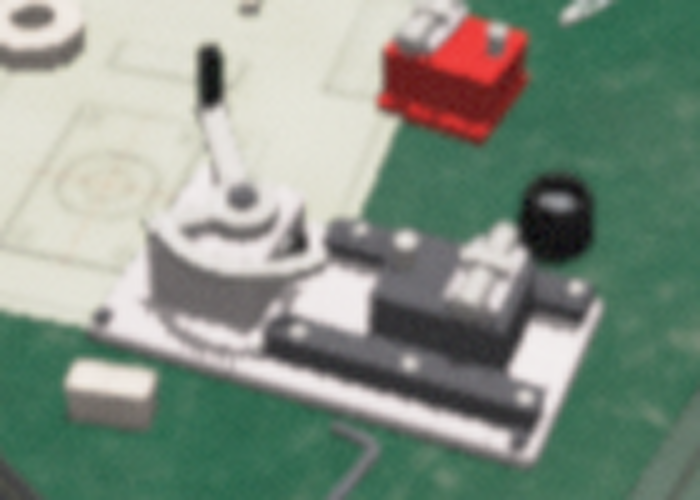

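Run:
```python
from h import *
c=np.load("top0.npz")
def g(x,y,h): return unproj_h(c,[(x-2)/5+280,(y-2)/5+140],h)[0]
piv=g(287,180,.058);pin=g(318,372,.060);post=g(425,36,.088)
A=g(218,590,.01);B=g(474,546,.01)
print(piv,pin,post,A,B,np.linalg.norm(A-B))
rear1=g(278,512,.046) 
ang=lambda v:np.degrees(np.arctan2(v[1],v[0]))
print("dir piv-pin",ang(piv-pin),"dir from rear edge",ang(A-B)-90, "pivpost",np.linalg.norm((post-piv)[:2]),ang(post-piv),"pivpin",np.linalg.norm((piv-pin)[:2]))
# screws on rails z~.027?
s=[g(*p,.026) for p in [(213,311),(232,434),(252,562),(394,281),(415,407),(436,533)]]
print(np.array(s).round(4)); print(ang(s[0]-s[2]),ang(s[3]-s[5]),ang(s[0]-s[3])-90)
for t in (0,): pass
```

```text
[ 0.59570086 -0.20571471  0.058     ] [ 0.52197655 -0.21716485  0.06      ] [ 0.64473271 -0.25705935  0.088     ] [ 0.43999531 -0.17810956  0.01      ] [ 0.45709023 -0.2791791   0.01      ] 0.10250506476883706
dir piv-pin 8.828087547546241 dir from rear edge 9.60015951882096 pivpost 0.07099573452779784 -46.319926711301314 pivpin 0.07460817696972179
[[ 0.549  -0.1766  0.026 ]
 [ 0.5006 -0.184   0.026 ]
 [ 0.4509 -0.1917  0.026 ]
 [ 0.5606 -0.2477  0.026 ]
 [ 0.511  -0.2555  0.026 ]
 [ 0.462  -0.2632  0.026 ]]
8.791178788126604 8.915340627359221 9.299277382715928
```

Measurements agree: fixture origin is about (0.5547, -0.2122), yaw about 9°. The pivot–post distance is 71 mm against 72 given, and the plate width is 102.5 mm against 104. The lever is at about 0.03 rad and the carriage at x≈-55 mm. The dark carriage on the white base at top px (342,228) is the right one; the red one at (429,183) is the look-alike. I'll move above and behind the carriage with the gripper shut.

Request:
arm_command --increments '[[[-1.8,-3.1,0.5],0.15],[[-3.6,-6.2,1.1],0.3],[[-5.4,-9.3,1.8],0.5],[[-7.2,-12.4,2.6],0.6],[[-9.0,-15.5,3.6],0.68]]' --claw 1

```text
time: 0.6
ee_pos: [0.3047, -0.3655, 0.1972]
tcp_rot: [-180.0, 0.1, -81.0]
wrist_force: [0.1, -0.9, -0.2]
opening: 0.0123
```

Request:
arm_command --increments '[[[-1.2,-1.8,0.5],0],[[-2.4,-3.6,1.0],0],[[-3.6,-5.4,1.5],0],[[-4.5,-6.65,1.9],0],[[-4.5,-6.65,1.9],0]]' --claw 1

```text
time: 1.1
ee_pos: [0.4533, -0.2248, 0.1478]
tcp_rot: [179.9, 0.2, -80.8]
wrist_force: [-0.3, 0.1, -0.1]
opening: -0.0002
```

Request:
arm_command --increments '[[[0,0,0],0],[[0,0,0],0]]'

```text
time: 1.3
ee_pos: [0.4529, -0.2248, 0.1475]
tcp_rot: [179.9, 0.2, -80.7]
wrist_force: [-0.5, -1.2, 0.6]
opening: 0.0002
```

Run:
```python
from workcell import get_obs,camera
from h import *
o=get_obs();print(o["ee_pos"],o["tcp_rot"],o["wrist_force"])
c=camera("top");np.savez("top1.npz",**c); crop(c,280,410,140,265,5,"pics/top1.png")
c=camera("side");crop(c,230,430,110,260,4,"pics/side1.png")
c=camera("wrist");cv2.imwrite("pics/w1.png",c["frame"][:,:,::-1]);print(c["K"],c["hand_eye"])
np.savez("w1.npz",**c)
```

```text
[ 0.45290245 -0.22482881  0.14754501] [179.86841198   0.20348349 -80.74076565] [-0.52218591 -1.19096857  0.58988075]
[[285.81076302   0.         321.05066007]
 [  0.         285.81076302 197.43327117]
 [  0.           0.           1.        ]] [[ 9.99999909e-01  2.81735511e-04 -3.20625026e-04  1.01175541e-03]
 [-1.72483672e-04  9.53872015e-01  3.00213506e-01 -7.65624823e-02]
 [ 3.90416045e-04 -3.00213423e-01  9.53871977e-01 -1.31474479e-01]
 [ 0.00000000e+00  0.00000000e+00  0.00000000e+00  1.00000000e+00]]
```

View pics/side1.png

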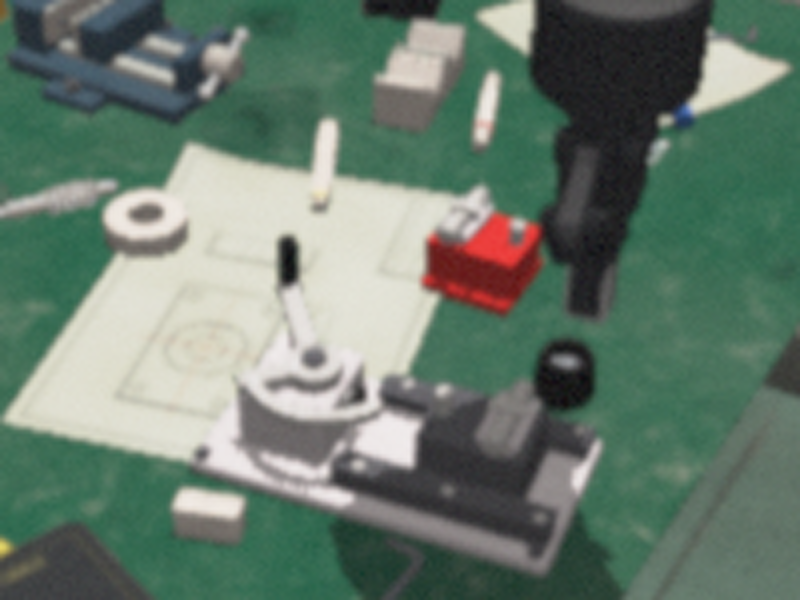

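View pics/w1.png

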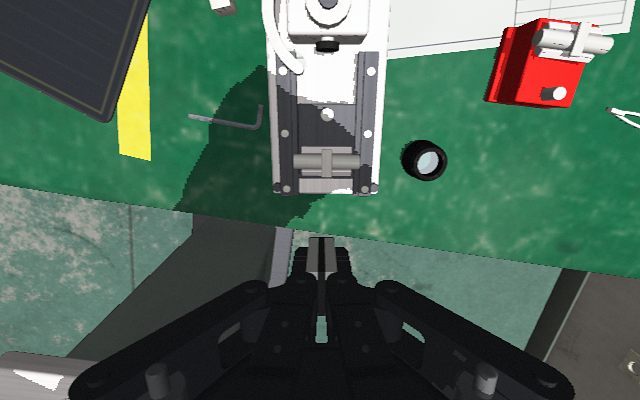

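```bash
cat >> h.py <<'E'
from scipy.spatial.transform import Rotation as Ro
def wristcam(c,ee,rot):
    T=np.eye(4);T[:3,:3]=Ro.from_euler('xyz',rot,degrees=True).as_matrix();T[:3,3]=ee
    W=T@c["hand_eye"]; return dict(K=c["K"],R=W[:3,:3].T,t=-W[:3,:3].T@W[:3,3],range_z=c["range_z"],frame=c["frame"])
FO=np.array([.5547,-.2122]);FY=np.radians(9.0)
def tofix(P):
    d=np.asarray(P)[...,:2]-FO;return np.stack([d[...,0]*np.cos(FY)+d[...,1]*np.sin(FY),-d[...,0]*np.sin(FY)+d[...,1]*np.cos(FY)],-1)
E
python3 - <<'E'
from h import *
c=wristcam(np.load("w1.npz"),[ 0.45290245,-0.22482881,0.14754501],[179.86841198,0.20348349,-80.74076565])
crop(c,250,410,0,210,3.5,"pics/w1c.png")
for n,p,h in [("pin",(327,114),.06),("piv",(328,3),.058),("rearL",(302,176),.046),("rearR",(352,176),.046),("plL",(275,194),.01),("plR",(378,193),.01)]:
    w=unproj_h(c,p,h)[0];print(n,w.round(4),tofix(w).round(4))
P=cloud(c)
for v in range(120,200,6): print(v,P[v,327].round(4),tofix(P[v,327]).round(4))
print(tofix([ 0.45290245,-0.22482881]))
E
```

```text
pin [ 0.5246 -0.2182  0.06  ] [-0.0307 -0.0012]
piv [ 0.5947 -0.207   0.058 ] [ 0.0403 -0.0011]
rearL [ 0.4719 -0.2062  0.046 ] [-0.0808  0.0189]
rearR [ 0.4787 -0.2474  0.046 ] [-0.0806 -0.0228]
plL [ 0.4408 -0.1813  0.01  ] [-0.1077  0.0483]
plR [ 0.4582 -0.281   0.01  ] [-0.106  -0.0529]
120 [ 0.529  -0.2139  0.2788] [-0.0256  0.0023]
126 [ 0.5153 -0.22    0.0458] [-0.0402 -0.0015]
132 [ 0.5105 -0.2208  0.0441] [-0.045  -0.0016]
138 [ 0.506  -0.2216  0.0452] [-0.0496 -0.0017]
144 [ 0.5011 -0.2224  0.0441] [-0.0545 -0.0017]
150 [ 0.4988 -0.2225  0.0619] [-0.0568 -0.0015]
156 [ 0.4942 -0.2233  0.0612] [-0.0615 -0.0015]
162 [ 0.4899 -0.224   0.0626] [-0.0658 -0.0016]
168 [ 0.4854 -0.2248  0.0628] [-0.0705 -0.0016]
174 [ 0.4807 -0.2256  0.0629] [-0.0751 -0.0017]
180 [ 0.4628 -0.2295  0.0087] [-0.0935 -0.0027]
186 [ 0.4571 -0.2304  0.01  ] [-0.0992 -0.0028]
192 [ 0.4512 -0.2314  0.0103] [-0.1052 -0.0028]
198 [ 0.4422 -0.2331  0.001 ] [-0.1144 -0.0031]
[-0.10251983  0.00345132]
```

View pics/w1c.png

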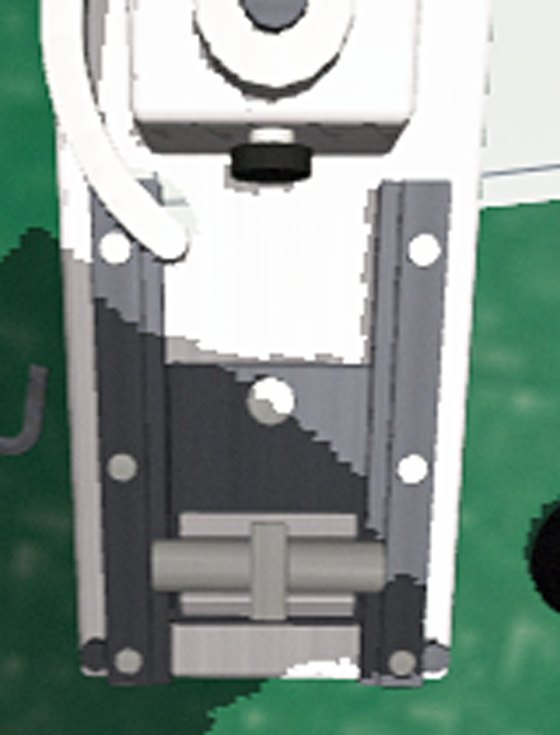

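Request:
arm_command --increments '[[[0.2,0,1.4],0],[[0.2,0,2.8],0],[[0.2,0,4.15],0],[[0.2,0,4.15],0],[[0.2,0,4.15],0]]'

```text
time: 1.95
ee_pos: [0.4529, -0.2312, 0.0454]
tcp_rot: [179.9, 0.2, -80.9]
wrist_force: [-0.2, -0.1, 0.8]
opening: 0.0001
```

Request:
arm_command --increments '[[[0,-0.2,0],0],[[0,-0.4,0],0],[[0,-0.6,0],0],[[0,-0.8,0],0],[[0,-1.0,0],0]]'

```text
time: 2.45
ee_pos: [0.4779, -0.2275, 0.0465]
tcp_rot: [179.9, 0.1, -81.0]
wrist_force: [-5.8, -1.4, 5.2]
opening: 0.0
```

Request:
arm_command --increments '[[[0,-0.15,0.05],0],[[0,-0.3,0.05],0],[[0,-0.45,0.05],0],[[0,-0.55,0.05],0],[[0,-0.65,0.05],0]]'

```text
time: 2.95
ee_pos: [0.4943, -0.2252, 0.0463]
tcp_rot: [179.9, 0.0, -81.0]
wrist_force: [-6.2, -1.5, 4.6]
opening: 0.0001
```

```bash
cat > w.py <<'E'
import sys
from workcell import get_obs,camera
from h import *
n=sys.argv[1]
o=get_obs();print(o["time"],o["ee_pos"].round(4),o["tcp_rot"].round(1),o["wrist_force"].round(1),"fix",tofix(o["ee_pos"]).round(4))
w=camera("wrist");cv2.imwrite(f"pics/w{n}.png",w["frame"][:,:,::-1]);np.savez(f"w{n}.npz",ee=o["ee_pos"],rot=o["tcp_rot"],**w)
c=camera("side");crop(c,260,400,150,260,5,f"pics/side{n}.png")
E
python3 w.py 2
```

```text
2.95 [ 0.4943 -0.2252  0.0463] [179.9   0.  -81. ] [-6.2 -1.5  4.6] fix [-0.0617 -0.0033]
```

View pics/w2.png

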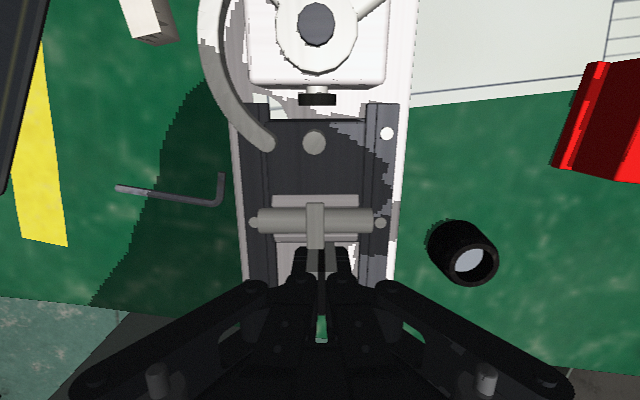

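View pics/side2.png

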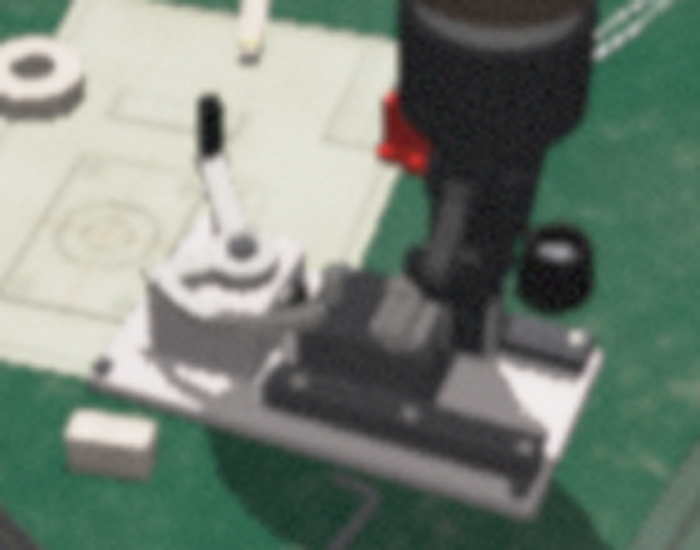

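The carriage is sliding, with about 6 N of sliding friction. The front edge (row ~119) is about 6 mm from the stop (row ~104), and the hook tip at (268,143) is clear of the pin at (314,142). I'll continue slowly.

Request:
arm_command --increments '[[[0,-0.06,0.05],0],[[0,-0.12,0.05],0],[[0,-0.18,0.05],0],[[0,-0.24,0.05],0]]'

```text
time: 3.45
ee_pos: [0.5005, -0.2243, 0.0455]
tcp_rot: [179.9, 0.0, -80.9]
wrist_force: [-5.9, -0.6, 4.7]
opening: -0.0002
```

Request:
arm_command --increments '[[[0,-0.08,0.05],0],[[0,-0.12,0.05],0],[[0,-0.16,0.05],0]]'

```text
time: 3.75
ee_pos: [0.5021, -0.2241, 0.0449]
tcp_rot: [179.6, -0.0, -81.0]
wrist_force: [-21.9, -3.6, 15.1]
opening: -0.0002
```

Request:
arm_command --increments '[[[0,0.0,0],0],[[0,0,0],0]]'

```text
time: 3.95
ee_pos: [0.5014, -0.2241, 0.0451]
tcp_rot: [179.5, -0.0, -81.0]
wrist_force: [-8.3, -0.3, 3.9]
opening: -0.0003
```

Request:
arm_command --increments '[[[0,0.15,0],0],[[0,0.4,0],0],[[0,0.8,-0.1],0],[[0,0.8,-1.0],0],[[0,0.8,-1.8],0]]'

```text
time: 4.45
ee_pos: [0.4811, -0.2272, 0.091]
tcp_rot: [179.5, 0.0, -81.0]
wrist_force: [0.7, -0.6, 1.7]
opening: -0.0001
```

```bash
python3 w.py 3
python3 - <<'E'
from h import *
d=np.load("w3.npz");c=wristcam(d,d["ee"],d["rot"]);crop(c,180,450,0,300,2,"pics/w3c.png")
E
```

```text
4.45 [ 0.4811 -0.2272  0.091 ] [179.5   0.  -81. ] [ 0.7 -0.6  1.7] fix [-0.075  -0.0033]
```

View pics/w3c.png

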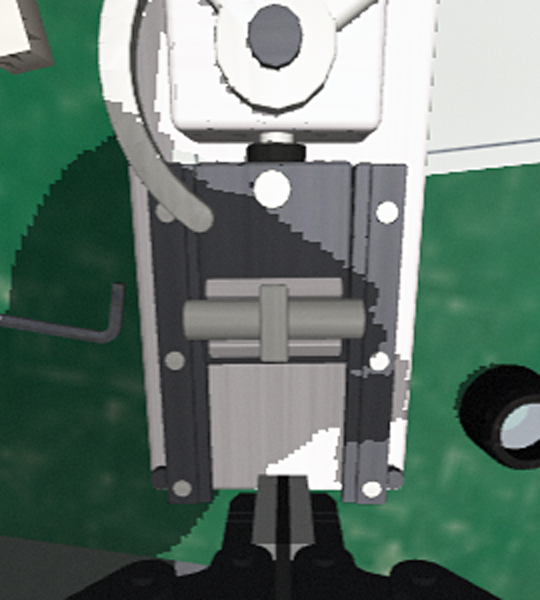

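The carriage front touches the black stop at crop (275,160), with the hook tip at (200,218) still open. Now I'll refine the fixture pose and measure the pin.

Run:
```python
from h import *
d=np.load("w3.npz");c=wristcam(d,d["ee"],d["rot"])
for n,p,h in [("pin",(272,189),.06),("piv",(275,36),.06),("sL",(167,211),.027),("sR",(387,212),.027),("s2L",(175,361),.027),("s2R",(380,360),.027)]:
    w=unproj_h(c,(180+p[0]/2,p[1]/2),h)[0];print(n,w.round(4),tofix(w).round(4))
```

```text
pin [ 0.5627 -0.2125  0.06  ] [ 0.0079 -0.0016]
piv [ 0.598  -0.2079  0.06  ] [ 0.0435 -0.0025]
sL [ 0.5517 -0.1791  0.027 ] [0.0022 0.0331]
sR [ 0.5626 -0.2497  0.027 ] [ 0.0019 -0.0383]
s2L [ 0.5021 -0.1867  0.027 ] [-0.048   0.0334]
s2R [ 0.5137 -0.2578  0.027 ] [-0.0476 -0.0386]
```

Request:
arm_command --increments '[[[0.2,-0.3,-1.2],-0.8],[[0.9,-1.6,-1.95],-2.0],[[1.6,-2.9,-1.95],-3.2],[[2.3,-4.1,-1.95],-4.5],[[2.98,-5.24,-1.95],-5.8]]'

```text
time: 5.05
ee_pos: [0.6251, -0.2814, 0.1413]
tcp_rot: [179.7, 0.0, -45.9]
wrist_force: [1.0, -0.5, 1.1]
opening: -0.0003
```

Request:
arm_command --increments '[[[0,0,0],0],[[0,0,0],0]]'

```text
time: 5.25
ee_pos: [0.6248, -0.2814, 0.1396]
tcp_rot: [179.7, 0.1, -46.0]
wrist_force: [-0.1, 0.9, 0.4]
opening: -0.0
```

```bash
python3 w.py 4
```

```text
5.25 [ 0.6248 -0.2814  0.1396] [ 1.797e+02  1.000e-01 -4.600e+01] [-0.1  0.9  0.4] fix [ 0.0584 -0.0793]
```

View pics/w4.png

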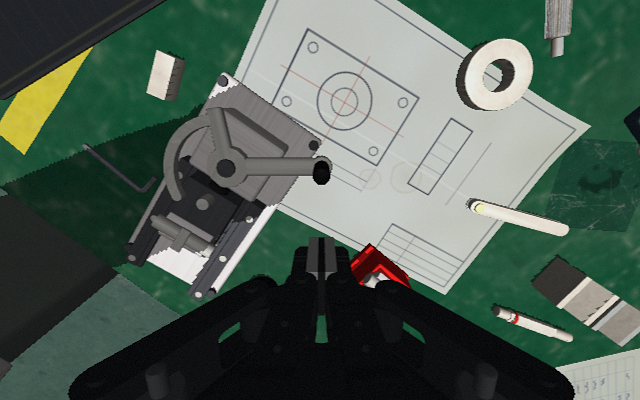

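Run:
```python
from h import *
d=np.load("w4.npz");c=wristcam(d,d["ee"],d["rot"])
P=cloud(c);f=c["frame"].astype(int);m=(f[...,0]>120)&(f[...,1]<60)&(d["range_z"]>0)
m[:230]=0
T=P[m]-d["ee"];y=np.radians(-46)
tx=T[:,0]*np.cos(y)+T[:,1]*np.sin(y);ty=T[:,0]*np.sin(y)-T[:,1]*np.cos(y)
print(m.sum(),tx.min(),tx.max(),ty.min(),ty.max(),P[m][:,2].max())
for p in [(321,170),(323,178)]: print(P[p[1],p[0]],unproj_h(c,p,.088))
c0=np.load("top0.npz");P=cloud(c0);f=c0["frame"].astype(int);m=(f[...,0]>140)&(f[...,1]<60);m[:150]=0;m[220:]=0;m[:,:400]=0
Q=P[m];print(Q.min(0),Q.max(0))
```

```text
320 0.014602752859530343 0.21550124695607345 -0.011985141407690338 0.151433453708518 0.17651338272740205
[ 0.65166333 -0.25614193  0.08778189] [[ 0.65169799 -0.25610944  0.088     ]]
[ 0.64869756 -0.26084254  0.08761638] [[ 0.64876468 -0.26077559  0.088     ]]
[ 0.55659273 -0.41353284  0.00405961] [ 0.61088558 -0.35818394  0.04107304]
```

Request:
arm_command --increments '[[[0,0,0.9],0],[[0,0,1.8],0],[[0,0,2.55],0],[[0,-0.2,2.55],0],[[0,-0.4,2.55],0]]'

```text
time: 5.85
ee_pos: [0.6309, -0.274, 0.0787]
tcp_rot: [179.7, 0.0, -46.0]
wrist_force: [0.4, -0.0, -0.3]
opening: 0.0
```

Request:
arm_command --increments '[[[0,-0.1,0],0],[[0,-0.2,0],0],[[0,-0.3,0],0]]'

```text
time: 6.15
ee_pos: [0.6368, -0.2688, 0.0798]
tcp_rot: [179.8, -0.1, -46.0]
wrist_force: [-0.2, -1.3, 0.6]
opening: -0.0003
```

```bash
python3 w.py 5; python3 -c "
import numpy as np
for D in (3,5,6,8,10,12,15,20,25):
  a=np.radians(D);print(D,'dx',round((72*(np.cos(a)-1)+17*np.sin(a))/25,3),'dy',round(-(72*np.sin(a)+17*(1-np.cos(a)))/25,3),'roll',round(-D/6,3))"
```

```text
6.15 [ 0.6368 -0.2688  0.0798] [ 1.798e+02 -1.000e-01 -4.600e+01] [-0.2 -1.3  0.6] fix [ 0.0723 -0.0688]
3 dx 0.032 dy -0.152 roll -0.5
5 dx 0.048 dy -0.254 roll -0.833
6 dx 0.055 dy -0.305 roll -1.0
8 dx 0.067 dy -0.407 roll -1.333
10 dx 0.074 dy -0.51 roll -1.667
12 dx 0.078 dy -0.614 roll -2.0
15 dx 0.078 dy -0.769 roll -2.5
20 dx 0.059 dy -1.026 roll -3.333
25 dx 0.018 dy -1.281 roll -4.167
```

View pics/w5.png

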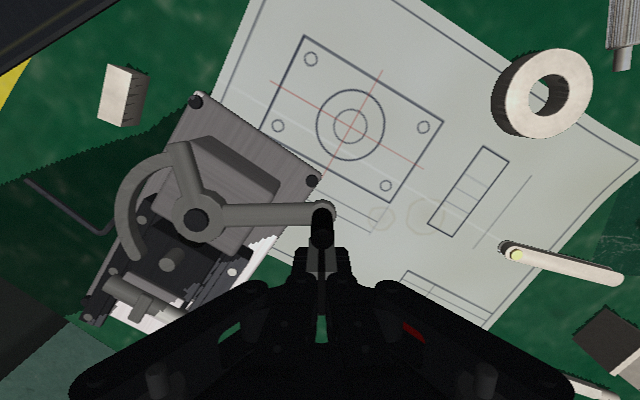

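The fingers are just short of the post at (322,225), square to the lever. I'll swing it about 20° along the arc.

Request:
arm_command --increments '[[[0.03,-0.2,0.1],-0.67],[[0.07,-0.41,0.1],-1.33],[[0.08,-0.61,0.1],-2.0],[[0.07,-0.82,0.1],-2.67],[[0.06,-1.03,0.1],-3.33]]'

```text
time: 6.75
ee_pos: [0.6562, -0.2519, 0.0764]
tcp_rot: [179.7, 0.1, -25.9]
wrist_force: [-1.2, -0.5, 0.5]
opening: -0.0003
```

```bash
cat >> w.py <<'E'
d=np.load(f"w{n}.npz");
def piv():
    return np.array([.596,-.207])
r=o["ee_pos"][:2]-piv();y=np.radians(o["tcp_rot"][2])
R=np.array([np.cos(y),np.sin(y)]);Tt=np.array([-np.sin(y),np.cos(y)])
print("tool rel pivot radial %.1f tang %.1f mm; yaw->joint %.3f; F tang %.1f rad %.1f"%(r@R*1e3,r@Tt*1e3,y-FY+1.0,o["wrist_force"][:2]@Tt,o["wrist_force"][:2]@R))
E
python3 w.py 6
```

```text
6.75 [ 0.6562 -0.2519  0.0764] [ 1.797e+02  1.000e-01 -2.590e+01] [-1.2 -0.5  0.5] fix [ 0.094  -0.0551]
tool rel pivot radial 73.8 tang -14.1 mm; yaw->joint 0.391; F tang -1.0 rad -0.9
```

View pics/w6.png

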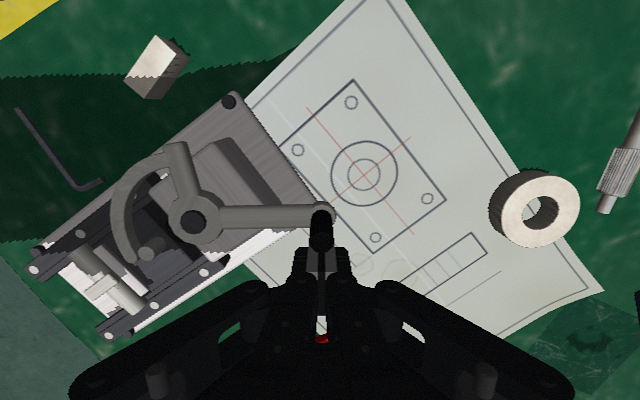

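Request:
arm_command --increments '[[[0.03,-0.15,0],-0.5],[[0.05,-0.25,0],-0.83],[[0.06,-0.36,0],-1.17],[[0.07,-0.46,0],-1.5],[[0.07,-0.51,0],-1.67]]'

```text
time: 7.35
ee_pos: [0.6635, -0.241, 0.0764]
tcp_rot: [179.8, 0.1, -16.0]
wrist_force: [-0.5, -1.2, 0.2]
opening: -0.0
```

```bash
python3 w.py 7
```

```text
7.35 [ 0.6635 -0.241   0.0764] [ 1.798e+02  1.000e-01 -1.600e+01] [-0.5 -1.2  0.2] fix [ 0.103  -0.0455]
tool rel pivot radial 74.3 tang -14.1 mm; yaw->joint 0.564; F tang -1.2 rad -0.1
```

View pics/w7.png

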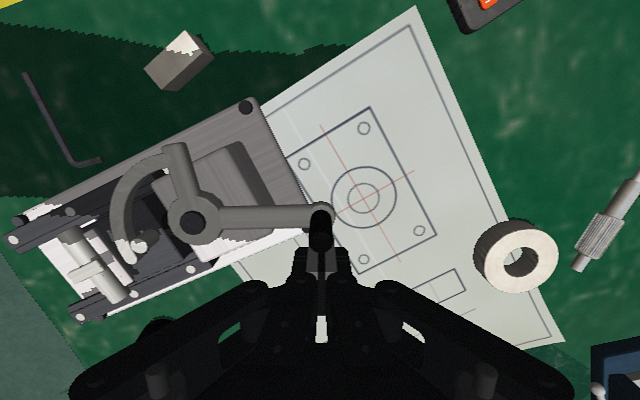

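The hook tip at (130,255) now passes outside the pin at (140,245). I'll continue in small steps and watch the force.

Request:
arm_command --increments '[[[0.02,-0.1,0],-0.33],[[0.03,-0.15,0],-0.5],[[0.05,-0.25,0],-0.83],[[0.06,-0.31,0],-1.0]]'

```text
time: 7.85
ee_pos: [0.6672, -0.2338, 0.0763]
tcp_rot: [179.8, 0.1, -9.9]
wrist_force: [-1.6, -1.1, 0.7]
opening: -0.0001
```

Request:
arm_command --increments '[[[0.02,-0.1,0],-0.33],[[0.03,-0.15,0],-0.5],[[0.05,-0.25,0],-0.83],[[0.06,-0.31,0],-1.0]]'

```text
time: 8.25
ee_pos: [0.6701, -0.2262, 0.0763]
tcp_rot: [179.8, 0.2, -3.8]
wrist_force: [-0.6, -0.5, 0.3]
opening: -0.0
```

```bash
python3 w.py 8
```

```text
8.25 [ 0.6701 -0.2262  0.0763] [179.8   0.2  -3.8] [-0.6 -0.5  0.3] fix [ 0.1117 -0.0319]
tool rel pivot radial 75.2 tang -14.2 mm; yaw->joint 0.776; F tang -0.6 rad -0.5
```

Request:
arm_command --increments '[[[0.02,-0.1,0],-0.33],[[0.03,-0.15,0],-0.5],[[0.04,-0.2,0],-0.67],[[0.04,-0.2,0],-0.67]]'

```text
time: 8.75
ee_pos: [0.6715, -0.2211, 0.0763]
tcp_rot: [179.8, 0.2, 0.1]
wrist_force: [-0.0, -0.5, 0.4]
opening: 0.0001
```

Request:
arm_command --increments '[[[0.02,-0.1,0],-0.33],[[0.03,-0.15,0],-0.5],[[0.04,-0.2,0],-0.67],[[0.04,-0.2,0],-0.67]]'

```text
time: 9.15
ee_pos: [0.6725, -0.216, 0.0763]
tcp_rot: [179.8, 0.2, 4.2]
wrist_force: [-0.0, 0.0, 0.1]
opening: 0.0002
```

```bash
python3 w.py 9
```

```text
9.15 [ 0.6725 -0.216   0.0763] [179.8   0.2   4.2] [-0.   0.   0.1] fix [ 0.1158 -0.0221]
tool rel pivot radial 75.7 tang -14.5 mm; yaw->joint 0.916; F tang 0.0 rad -0.0
```

View pics/w9.png

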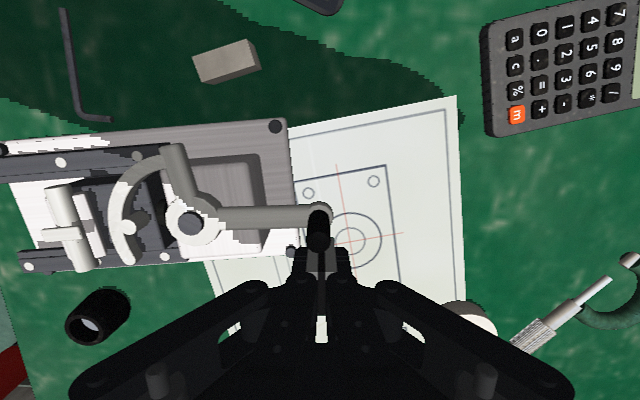

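Request:
arm_command --increments '[[[0.01,-0.1,0],-0.33],[[0.02,-0.15,0],-0.5],[[0.02,-0.2,0],-0.67],[[0.03,-0.25,0],-0.83],[[0.03,-0.25,0],-0.83]]'

```text
time: 9.75
ee_pos: [0.673, -0.2098, 0.0763]
tcp_rot: [179.9, 0.2, 9.1]
wrist_force: [1.4, -2.6, -1.0]
opening: 0.0002
```

Request:
arm_command --increments '[[[0.01,-0.1,0],-0.33],[[0.02,-0.15,0],-0.5],[[0.02,-0.2,0],-0.67],[[0.03,-0.25,0],-0.83],[[0.03,-0.25,0],-0.83]]'

```text
time: 10.25
ee_pos: [0.6729, -0.2034, 0.0763]
tcp_rot: [179.9, 0.2, 14.1]
wrist_force: [4.2, -2.8, -1.6]
opening: 0.0001
```

```bash
python3 w.py 10
```

```text
10.25 [ 0.6729 -0.2034  0.0763] [179.9   0.2  14.1] [ 4.2 -2.8 -1.6] fix [ 0.1182 -0.0098]
tool rel pivot radial 75.5 tang -15.3 mm; yaw->joint 1.089; F tang -3.8 rad 3.3
```

View pics/w10.png

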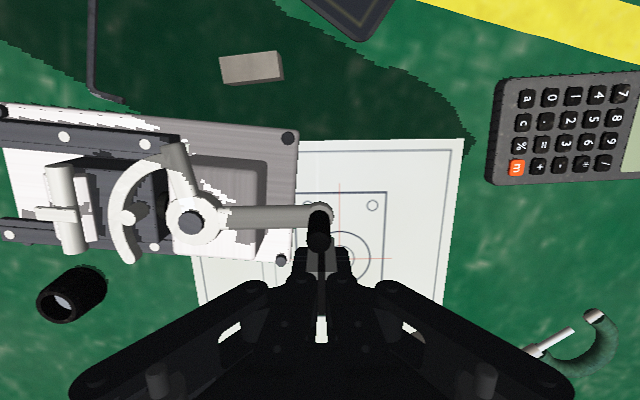

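The force is rising: 3.8 N tangential, plus 3.3 N radial because my arc is about 1 mm too tight. I'll ease outward and go in 2° steps.

Request:
arm_command --increments '[[[0.03,-0.03,0],-0.1],[[0.05,-0.06,0],-0.2],[[0.06,-0.1,0],-0.33],[[0.06,-0.1,0],-0.33]]'

```text
time: 10.75
ee_pos: [0.673, -0.2009, 0.0763]
tcp_rot: [179.9, 0.3, 16.1]
wrist_force: [-2.0, -5.1, 0.6]
opening: 0.0
```

Request:
arm_command --increments '[[[0.01,-0.05,0],-0.17],[[0.03,-0.1,0],-0.33],[[0.03,-0.1,0],-0.33]]'

```text
time: 11.05
ee_pos: [0.6728, -0.1987, 0.0763]
tcp_rot: [179.8, 0.3, 18.1]
wrist_force: [0.9, -5.9, -0.5]
opening: 0.0003
```

```bash
python3 w.py 11
```

```text
11.05 [ 0.6728 -0.1987  0.0763] [179.8   0.3  18.1] [ 0.9 -5.9 -0.5] fix [ 0.1187 -0.0052]
tool rel pivot radial 75.5 tang -16.0 mm; yaw->joint 1.159; F tang -5.9 rad -1.0
```

Request:
arm_command --increments '[[[0.01,-0.05,0],-0.17],[[0.02,-0.1,0],-0.33],[[0.02,-0.1,0],-0.33]]'

```text
time: 11.45
ee_pos: [0.6725, -0.1966, 0.0763]
tcp_rot: [179.8, 0.3, 20.1]
wrist_force: [2.4, -5.5, -1.4]
opening: 0.0002
```

```bash
python3 w.py 12
```

```text
11.45 [ 0.6725 -0.1966  0.0763] [179.8   0.3  20.1] [ 2.4 -5.5 -1.4] fix [ 0.1188 -0.0031]
tool rel pivot radial 75.4 tang -16.5 mm; yaw->joint 1.193; F tang -6.0 rad 0.4
```

Request:
arm_command --increments '[[[0.01,-0.05,0],-0.17],[[0.03,-0.1,0],-0.33],[[0.03,-0.1,0],-0.33]]'

```text
time: 11.85
ee_pos: [0.6723, -0.1945, 0.0764]
tcp_rot: [179.8, 0.3, 22.1]
wrist_force: [1.8, -6.0, -0.8]
opening: -0.0002
```

Request:
arm_command --increments '[[[0.01,-0.05,0],-0.17],[[0.03,-0.1,0],-0.33],[[0.03,-0.1,0],-0.33]]'

```text
time: 12.15
ee_pos: [0.6721, -0.1926, 0.0764]
tcp_rot: [179.7, 0.4, 24.1]
wrist_force: [2.9, -6.9, -1.5]
opening: 0.0001
```

```bash
python3 w.py 13
```

```text
12.15 [ 0.6721 -0.1926  0.0764] [179.7   0.4  24.1] [ 2.9 -6.9 -1.5] fix [0.119 0.001]
tool rel pivot radial 75.3 tang -17.9 mm; yaw->joint 1.263; F tang -7.5 rad -0.2
```

View pics/w13.png

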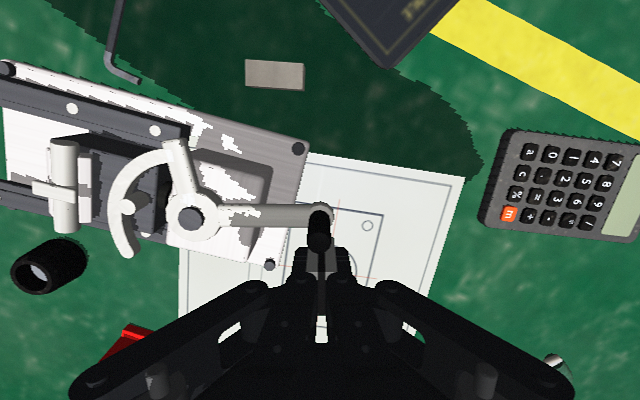

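Request:
arm_command --increments '[[[0.02,-0.06,0],-0.17],[[0.03,-0.12,0],-0.33],[[0.03,-0.12,0],-0.33]]'

```text
time: 12.55
ee_pos: [0.6716, -0.1903, 0.0764]
tcp_rot: [179.7, 0.4, 26.0]
wrist_force: [3.0, -7.2, -1.7]
opening: -0.0002
```

```bash
python3 w.py 14
```

```text
12.55 [ 0.6716 -0.1903  0.0764] [179.7   0.4  26. ] [ 3.  -7.2 -1.7] fix [0.1189 0.0033]
tool rel pivot radial 75.3 tang -18.2 mm; yaw->joint 1.297; F tang -7.7 rad -0.5
```

Request:
arm_command --increments '[[[0.02,-0.07,0],-0.17],[[0.03,-0.13,0],-0.33],[[0.03,-0.13,0],-0.33]]'

```text
time: 12.95
ee_pos: [0.6711, -0.188, 0.0764]
tcp_rot: [179.6, 0.4, 28.0]
wrist_force: [3.5, -8.3, -1.9]
opening: -0.0002
```

```bash
python3 w.py 15
```

```text
12.95 [ 0.6711 -0.188   0.0764] [179.6   0.4  28. ] [ 3.5 -8.3 -1.9] fix [0.1187 0.0057]
tool rel pivot radial 75.2 tang -18.5 mm; yaw->joint 1.331; F tang -9.0 rad -0.8
```

It's at 9 N square to the lever, mid-range and clearly stiff. I'll back away and check that the lever holds.

Request:
arm_command --increments '[[[0,0.1,0],0],[[0,0.25,0],0],[[0,0.5,0],0],[[0,0.8,0],0],[[0,1.0,0],0]]'

```text
time: 13.55
ee_pos: [0.6831, -0.2106, 0.0765]
tcp_rot: [179.6, 0.4, 28.0]
wrist_force: [0.0, -0.2, 0.7]
opening: 0.0001
```

Request:
arm_command --increments '[[[0,0,-0.8],0],[[0,0,-1.6],0],[[0,0,-2.4],0],[[0,0,-2.6],0],[[0,0,-2.6],0]]'

```text
time: 14.05
ee_pos: [0.6838, -0.2103, 0.1421]
tcp_rot: [179.5, 0.4, 28.0]
wrist_force: [0.4, -0.3, -1.1]
opening: 0.0002
```

```bash
python3 w.py 16;python3 - <<'E'
from workcell import camera
from h import *
c=camera("top");np.savez("top2.npz",**c);crop(c,280,410,140,265,5,"pics/top2.png")
d=np.load("w16.npz");crop(d,30,410,50,330,2,"pics/w16c.png")
E
```

```text
14.05 [ 0.6838 -0.2103  0.1421] [179.5   0.4  28. ] [ 0.4 -0.3 -1.1] fix [ 0.1278 -0.0183]
tool rel pivot radial 76.0 tang -44.1 mm; yaw->joint 1.331; F tang -0.4 rad 0.2
```

View pics/w16c.png

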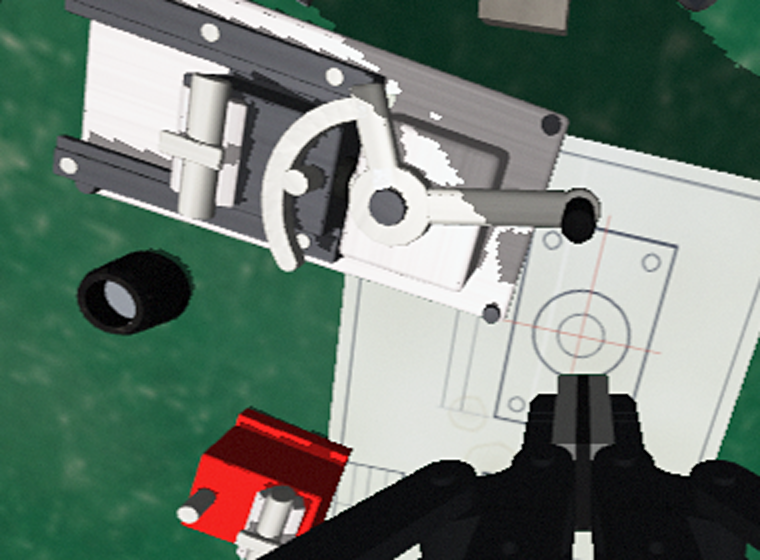

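View pics/top2.png

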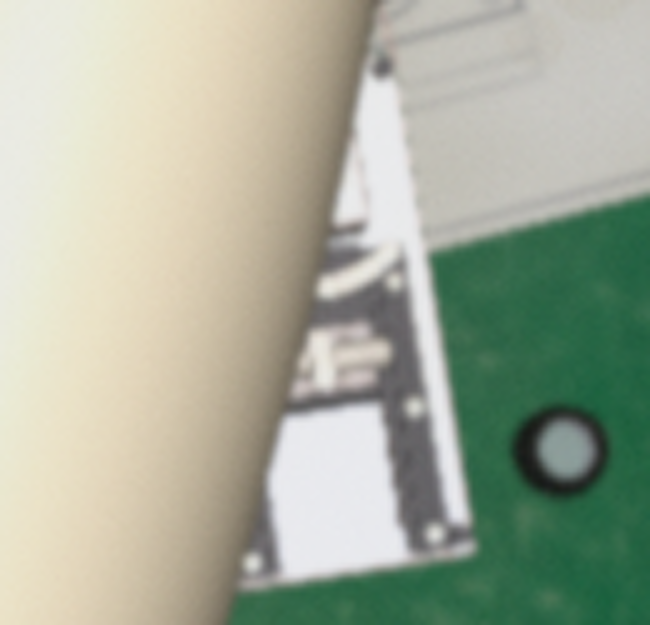

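View pics/side16.png

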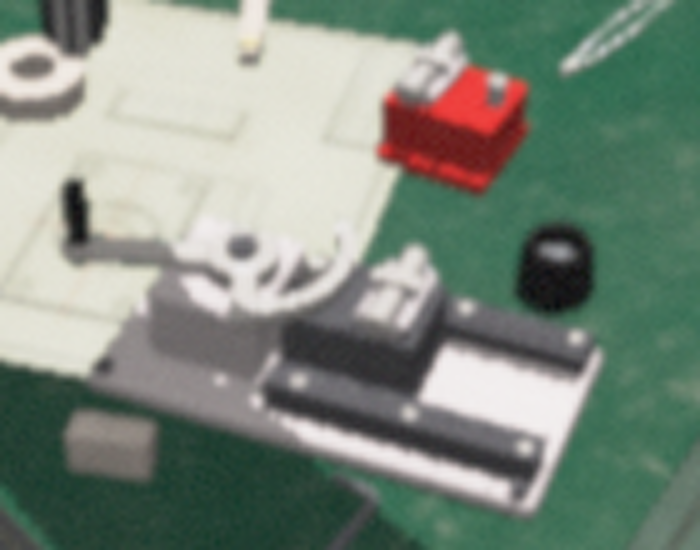

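The hook wraps the pin at crop (295,182), the lever stayed put at about (580,205), and the bystanders look unmoved. One numeric check before handing in.

Run:
```python
from h import *
d=np.load("w16.npz");c=wristcam(d,d["ee"],d["rot"])
g=lambda p,h:unproj_h(c,(30+p[0]/2,50+p[1]/2),h)[0]
piv=g((388,207),.06);pin=g((296,182),.060);post=g((579,223),.088)
v=(post-piv)[:2];print("post r",np.linalg.norm(v),"joint",np.arctan2(v[1],v[0])-FY+1,"pin-piv",np.linalg.norm((piv-pin)[:2]),"carriage x",.0415-np.linalg.norm((piv-pin)[:2])-.022)
from workcell import get_obs,job_done
o=get_obs();print(o["time"],o["wrist_force"].round(1))
job_done()
```

```text
post r 0.0717380537826949 joint 1.3216958784772304 pin-piv 0.03434365342113903 carriage x -0.014843653421139025
14.2 [-0.2 -0.3 -0.2]
the job is handed in; nothing more can be done
```

The fixture is closed and I handed the job in at 14.2 s. `job_done` gives no verdict, so what follows rests on my own checks.

- **Carriage:** I pushed it along the rails with shut fingers, taking about 6 N to slide, until it met the rubber stop at about 22 N. The hook was still open then, at about 0.03 rad. I measured the carriage at about x = -16 mm with the push released.
- **Lever:** I swung it by its post, with the force starting to rise at around 1.0 rad. I stopped at 9.0 N square to the lever, the middle of the 6 to 12 N range.
- **After backing off:** the lever stayed at about 1.32 rad, the hook was around the pin, and the carriage was at about x = -14.8 mm. The wrist force read about zero, so the robot touched nothing.
- **Bystanders:** the loupe, gauge block and the red look-alike looked unmoved in the last pictures. The hex key was only partly in view by then, but the robot never went near it.

**Not confirmed:** I could not measure the hook's pull directly, so I only inferred that it is within 5 to 40 N from the lever force. Camera estimates of the pivot disagreed by 2 to 3 mm, so the carriage positions and lever angles carry a similar error. The final top view was partly blocked by the arm.

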